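# Refit the club radio's push knob and keep it pressed

### The job

The big knob has come off the radio on the domino table. Pick it up, turn it so that the white line on it faces the same way as the white mark beside the flat of the radio's D-shaped shaft, push it fully home on the shaft, then press the knob in as far as it goes and keep it pressed: finish with the robot still holding it pressed in. Leave the dominoes and the glass where they are.

Things in the scene. Friction and masses are not known exactly. Their poses are not given: they have to be found in the camera images.
- knob: Loose black round knob upright on the table, bore down; 34 mm high, about 45 g. Smooth round head 44 mm in diameter from 16 to 34 mm up (grip here, from any side); skirt below 40 mm across. Origin: centre of the underside; z up; x points along the white line. D-bore in the underside: 16 mm deep, 16.4 mm in diameter, flat 4.5 mm from the axis on the +x side, under the white line.
- knob_line (a point): Outer end of the knob's 4 mm wide white line on its top: 22 mm from the axis on the +x side, 34 mm above the underside. The line runs from near the centre of the black top to the rim and on down the head's side. Axes as the knob's.
- seat (a point): Centre of the top face of the black collar at the foot of the bare D-shaft; the knob's underside rests on it when fully home. Collar 34 mm in diameter, top 9 mm above the radio and 79 mm above the table when not pressed. z up; x points from the axis to the shaft's flat; a 4 mm wide white mark on the collar lies on that side. Turns and sinks with the shaft.
- shaft_tip (a point): Centre of the top of the brass D-shaft, 14 mm above the collar. Shaft 14 mm in diameter, flat 3.5 mm from the axis, top 3 mm tapered by 1.8 mm all round. The knob fits with about 1 mm of play, so to within about 8 degrees. Axes as seat.
- spindle (a joint): Angle of the shaft about its upright axis, relative to the radio, rad, counter-clockwise from above positive. Stiff (0.2 N m): it stays where it is unless twisted; it need not be turned.
- plunger (a joint): How far shaft and collar are pressed down into the radio, m: 0 released, 0.005 at the stop. A spring pushes back with about 3 N at the start and 10.5 N at the stop, so it returns when let go.
- radio: Cream table radio that does not move, 110 mm deep (x), 240 mm wide (y), 70 mm high. Origin: centre of the underside. Shaft axis at x = 5 mm, y = -50 mm; a smaller black knob, 28 mm in diameter and 14 mm high, is fitted at x = 5 mm, y = 60 mm. Carrying handle folded down along the -x side; dark speaker slots on the +x side.
- tile_a: Ivory domino (3 and 5) lying flat, 48 x 24 x 10 mm, origin at the centre of its underside; leave alone.
- tile_b: Ivory domino (6 and 2) lying flat, 48 x 24 x 10 mm, origin at the centre of its underside; leave alone.
- cup: Empty drinking glass standing on the table, 68 mm across the rim, 85 mm high, origin at the centre of its underside; leave alone.
Things that resemble listed ones, but are neither listed nor needed, are in the scene too. Several things look just like the knob: the one meant starts nearest to the robot's base.

How it is judged:
By the outcome, as a careful person would: the job done as asked, in the order asked, and still so for the second after the job is handed in, while the arm keeps its last pose, push and grip.
It also fails if it takes over 38 s, if anything falls off the work surface, if the arm or the gripper's body presses on something with over 40 N, if the wrist force passes 120 N, or if a joint passes its speed limit or range.

### The arm

A 6-joint arm with a two-finger parallel gripper is mounted at the origin on the work surface. World frame = base frame: x ahead of the robot, y to its left, z up, the work surface at z = 0. Lengths are in m, angles in rad, forces in N, time in s.
With the tool pointing down it reaches from about 0.375 to 0.975 m from the base axis. Payload 3.8 kg.
Tool frame: the origin (TCP) lies midway between the tips of the shut fingers; the grasp point (between the pads) lies 19 mm behind it; z points along the fingers, y is the line along which they close (so a half turn about z gives the same grasp; the last joint's range is limited). The gripper opens to 85 mm and grips with 20 to 120 N. Pads are 22 mm wide; open, the fingers measure 114 mm over their backs; the gripper's body (76 mm by 85 mm) begins 54 mm behind the grasp point. The pads swing forward as they close: fully open they stand 13 mm farther back than shut.
Start: joints at [-1.238, 0.264, 1.604, -0, 1.274, -0.037], TCP at [0.244, -0.629, 0.231] pointing down, gripper open.
Joint ranges: [-2.63, 2.63], [-0.94, 2.18], [0.31, 2.57], [-1.31, 4.45], [0, 2.66], [-2.55, 2.55]. Speed limits (rad/s): [2.57, 2.57, 3.14, 3.14, 3.14, 3.14].

### API

Orientations are given as a rotation vector (axis times angle).
In Python, from workcell import bot gives the robot as it stands.
- The arm moves only by the tool jog_arm, never from a script. Its argument "motion" is a list of rows, each a list of 5 numbers: the opening, from -1 (shut) to 1 (fully open), then the shift along the tool's x, y, z in mm, then the turn about the tool's z in degrees. In form: [[claw, x, y, z, twist], ...]. A call has 1 to 10 rows; each row shifts and turns the commanded pose from where the row before left it, along the tool's axes as they then stand; what a row does not reach is not made up. A row lasts 1/12 s, in which the tool goes at most 41.7 mm and 7.16 degrees, less where a joint would pass 70% of its speed; a pose out of reach is approached as far as the arm can. A call with a gripper value outside its range is refused whole. The fingers move at their own pace and stop on an object; "force" is the grip in N (left out, the last holds). Time passes only in rows, so rows that do not move let the fingers close. It gives the time, the measured TCP pose, the force, the opening and the grip force at its end, in the units of the state.
- bot.read_state(): the state, without advancing time (a new reading comes with each control period).
- bot.read_camera(name): name is "scene" or "top"; returns (picture, depth): 420x560x3 uint8, red, green, blue; 420x560 float32, m along the optical axis (not along the pixel's ray), 0 where there is no reading.
- bot.get_calibration(name): a dict with "vfov" (degrees; the focal length in pixels is half the picture's height over the tangent of half this angle, whatever the lens; pixels are square), "cx", "cy" (the principal point, pixels), "rvec" (rotation vector, rad) and "tvec" (3), from world to camera coordinates, as OpenCV has them. Camera axes: x right, y down, z forward; pixel columns grow to the right and rows downward; lengths in m; the calibration is good to about 2 mm. A picture is of the moment at which its call begins. get_calibration takes no time and is no camera call.
- bot.finish_job(): hands the job in; it is judged then, once.
The state is a dict: "time": time; "q": joint angles; "joint_vel": joint speeds; "joint_torque": joint torques, N m; "tool_pos": TCP position; "tcp_rot": TCP orientation; "wrist_force": force on the tool from outside, world axes, zero at the start; "torque": the same for the moment, N m; "width": opening from 0.0 (shut) to 1.0 (fully open); "grip_force": force on a finger pad.
Only numpy, scipy, OpenCV 4.12 (cv2) and the standard library are available. Lean on these libraries where they do the work, as an engineer would, in place of code of your own. Each camera call takes 0.05 s, during which the arm holds its last target. There are 200 camera calls.

## Working session

There is one attempt and no reset: what is moved stays moved. The work goes in short steps, Python scripts to look and compute and a tool call to move; the robot and the scene stay as the last step left them, time stands still between calls to the robot, and variables do not carry over. Pictures are saved under pics/ and viewed, at most 10 in all, crops included, and the job is handed in when it is done.

Besides the shell and the picture viewer there is one more tool, called after "Request:" as name([rows], argument=value, ...), one row to a line, values as JSON. jog_arm: Moves the arm, as the interface text tells. Its arguments: {"type":"object","properties":{"motion":{"type":"array"},"force":{"type":"number"}},"required":["motion"]}

```bash
mkdir -p pics; cat > h.py <<'E'
import numpy as np,cv2
from workcell import bot
def cal(n):
    c=bot.get_calibration(n);R=cv2.Rodrigues(np.array(c["rvec"],float))[0];t=np.array(c["tvec"],float).ravel()
    return 210/np.tan(np.radians(c["vfov"])/2),c["cx"],c["cy"],R,t,c
def ray(n,u,v,z):
    f,cx,cy,R,t,_=cal(n);C=-R.T@t;d=R.T@np.array([(u-cx)/f,(v-cy)/f,1]);return C+d*(z-C[2])/d[2]
def cloud(n,dep):
    f,cx,cy,R,t,_=cal(n);v,u=np.mgrid[:420,:560];P=np.stack([(u-cx)/f*dep,(v-cy)/f*dep,dep],-1)
    return (P-t)@R
def proj(n,p):
    f,cx,cy,R,t,_=cal(n);q=R@np.array(p)+t;return q[0]/q[2]*f+cx,q[1]/q[2]*f+cy
def shot(n,name):
    im,d=bot.read_camera(n);np.savez(f"pics/{name}.npz",im=im,d=d);cv2.imwrite(f"pics/{name}.png",im[...,::-1]);return im,d
E
python3 - <<'E'
from h import *
for n in("top","scene"):
    im,d=shot(n,n+"0");print({k:np.round(v,3) for k,v in cal(n)[5].items() if not isinstance(v,str)})
    f,cx,cy,R,t,_=cal(n);print(-R.T@t,f)
print(bot.read_state())
E
```

```text
{'vfov': np.float64(48.541), 'cx': np.float64(279.997), 'cy': np.float64(213.821), 'rvec': array([ 2.134, -2.157,  0.154]), 'tvec': array([-0.079,  0.567,  0.935])}
[ 0.42513919 -0.08585842  1.00627274] 465.73510481253794
{'vfov': np.float64(47.668), 'cx': np.float64(273.014), 'cy': np.float64(205.65), 'rvec': array([ 2.384,  0.715, -0.233]), 'tvec': array([-0.424, -0.233,  1.198])}
[ 0.85335467 -0.54666234  0.80129327] 475.36871710416443
{'time': 0.1, 'q': array([-1.23791573e+00,  2.64712581e-01,  1.60524537e+00,  6.17833141e-07,
        1.27369941e+00, -3.68872434e-02]), 'joint_vel': array([-0.00167061, -0.00221406, -0.00308349, -0.00029278,  0.00303997,
        0.00083931]), 'joint_torque': array([ 5.51606827e-04, -5.16706252e+01, -3.68588841e+01, -5.16210332e-05,
        6.27391346e-03, -1.21253642e-06]), 'tool_pos': array([ 0.24373385, -0.62874759,  0.23005881]), 'tcp_rot': array([-3.08604496e+00, -5.77150907e-01,  4.77010182e-04]), 'wrist_force': array([ 0.84859543, -0.7150161 ,  0.55840565]), 'torque': array([ 0.03185216, -0.04116536, -0.02412467]), 'grip_force': 0.0, 'width': 0.9994252767174939}
```

View pics/top0.png

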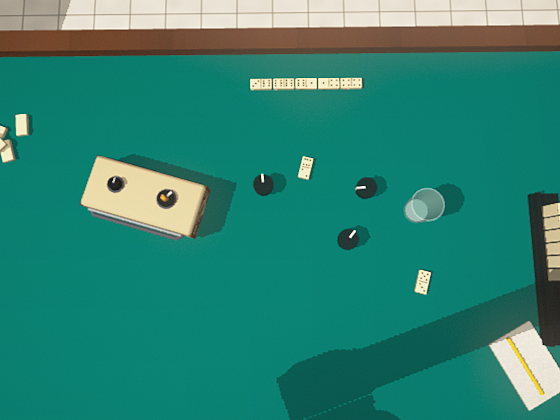

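View pics/scene0.png

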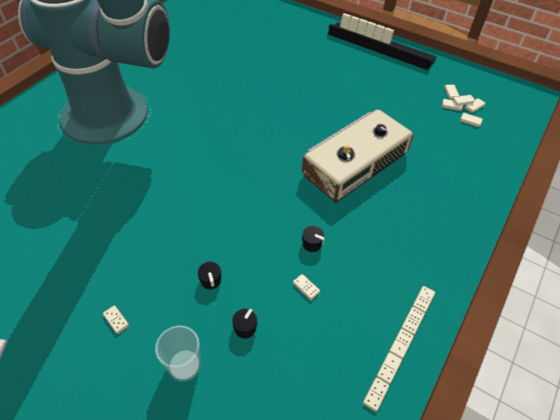

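The top view shows three knobs, at (263,184), (366,188) and (348,239). The radio's bare shaft is at (167,198), and the glass is at (425,205). The scene view shows the same knobs at (313,239), (245,323) and (209,275), with the shaft at (346,153).

```bash
python3 - <<'E'
from h import *
im=np.load("pics/top0.npz")["im"];sc=np.load("pics/scene0.npz")["im"]
def white(i,c,r,th=150):
    m=(i.min(2)>th).astype(np.uint8);k=np.zeros_like(m);cv2.circle(k,c,r,1,-1);return m*k
for n,c in(("k1",(263,184)),("k2",(366,188)),("k3",(348,239))):
    # black head
    k=np.zeros(im.shape[:2],np.uint8);cv2.circle(k,c,16,1,-1)
    m=(((im.max(2)<50)|(im.min(2)>130))*k).astype(np.uint8)
    ct=max(cv2.findContours(m,0,2)[0],key=cv2.contourArea);(u,v),r=cv2.minEnclosingCircle(ct)
    p=ray("top",u,v,.034);w=np.argwhere(white(im,c,14))[:,::-1]
    lp=np.array([ray("top",a,b,.034) for a,b in w]);d=lp.mean(0)-p
    print(n,(u,v,r),p.round(4),np.hypot(*p[:2]),"line",len(w),np.degrees(np.arctan2(d[1],d[0])), np.linalg.norm(d),"fit",np.ravel(cv2.fitLine(lp[:,:2].astype(np.float32),2,0,.01,.01))[:2])
print("cup",ray("top",425,205,.085),ray("top",416,211,0),"tiles",ray("top",306,167,.01),ray("top",423,282,.01))
# radio top face
hs=cv2.cvtColor(im,cv2.COLOR_RGB2HSV)
m=((im.min(2)>120)*1).astype(np.uint8);m[:, :70]=0;m[:,220:]=0;m[:140]=0;m[250:]=0
ct=max(cv2.findContours(m,0,2)[0],key=cv2.contourArea);b=cv2.boxPoints(cv2.minAreaRect(ct))
B=np.array([ray("top",*q,.07) for q in b]);print(B.round(4),np.linalg.norm(B-np.roll(B,1,0),axis=1))
print("shaft",ray("top",167,198,.09))
a=cv2.resize(im[175:222,143:193],None,fx=8,fy=8,interpolation=2)
c2=cv2.resize(sc[130:177,321:371],None,fx=8,fy=8,interpolation=2)
k=cv2.resize(im[215:262,323:373],None,fx=8,fy=8,interpolation=2)[:, :]
cv2.imwrite("pics/crop1.png",np.hstack([a,c2])[...,::-1])
E
```

```text
k1 (261.1633605957031, 182.72772216796875, 8.918977737426758) [ 0.634  -0.0458  0.034 ] 0.6356546015306646 line 22 -9.666665422406579 0.012132611183131083 fit [0.9979332  0.06425981]
k2 (363.6717224121094, 189.8030242919922, 8.857277870178223) [ 0.6162 -0.2635  0.034 ] 0.6702041942085322 line 25 49.75477498858981 0.00884032922894939 fit [ 0.08459657 -0.99641526]
k3 (351.70001220703125, 234.3000030517578, 5.420427322387695) [ 0.5216 -0.2349  0.034 ] 0.5720835649655115 line 23 -31.427573690975574 0.002016817955667878 fit [ 0.7836894  -0.62115294]
cup [ 0.5738708  -0.37581526  0.085     ] [ 0.57453957 -0.38219227  0.        ] tiles [ 0.67327051 -0.14328145  0.01      ] [ 0.42108148 -0.386043    0.01      ]
[[0.5792 0.3256 0.07  ]
 [0.6912 0.2995 0.07  ]
 [0.6213 0.0689 0.07  ]
 [0.5117 0.0985 0.07  ]] [0.23689602 0.11493064 0.24094911 0.11354295]
shaft [0.59291741 0.14033725 0.09      ]
```

View pics/crop1.png

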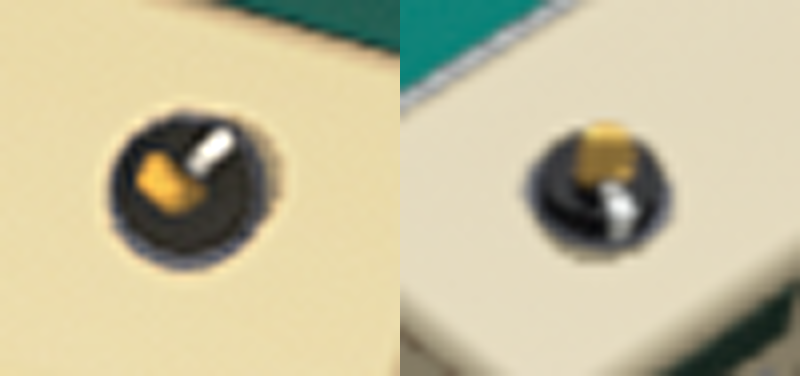

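The left (top) crop shows the collar centre near (181,180), with the white mark running up and right to (230,131). The brass shaft leans up-left because of perspective. The scene crop agrees: brass top near (607,130), mark near (620,210). Next I'll get accurate centres and angles.

```bash
cat >> h.py <<'E'
def whiteline(im,n,c,r,z,th=140):
    S=4;x0,y0=int(c[0])-25,int(c[1])-25
    cr=cv2.resize(im[y0:y0+51,x0:x0+51],None,fx=S,fy=S,interpolation=cv2.INTER_CUBIC)
    up=lambda p:np.array(p)/S+[x0,y0]-.375
    k=np.zeros(cr.shape[:2],np.uint8);cv2.circle(k,tuple(int((a-b+.375)*S) for a,b in zip(c,(x0,y0))),int(r*S),1,-1)
    neutral=(cr.max(2).astype(int)-cr.min(2)<30)
    w=((cr.min(2)>th)&neutral&(k>0)).astype(np.uint8)
    W=np.array([ray(n,*up(q),z)[:2] for q in np.argwhere(w)[:,::-1]])
    dk=((cr.max(2)<75)&(cr[...,1].astype(int)-cr[...,0]<18)&(k>0)).astype(np.uint8)
    D=np.array([ray(n,*up(q),z)[:2] for q in np.argwhere((dk|w)>0)[:,::-1]])
    l=np.ravel(cv2.fitLine(W.astype(np.float32),2,0,.01,.01))
    h=cv2.convexHull(D.astype(np.float32)*1000)
    (a,b),e,_=cv2.fitEllipse(h)
    s=(W-W.mean(0))@l[:2]
    return dict(mid=W.mean(0).round(4),dir=np.degrees(np.arctan2(l[1],l[0])).round(1),ends=[(W.mean(0)+q*l[:2]).round(4) for q in np.percentile(s,[2,98])],ell=np.round([a,b,*e],1))
E
python3 - <<'E'
from h import *
im=np.load("pics/top0.npz")["im"];sc=np.load("pics/scene0.npz")["im"]
for n,i,c in(("top",im,(348,239)),("scene",sc,(209,272))):print("knob",n,whiteline(i,n,c,14,.034))
for n,i,c in(("top",im,(165.5,197)),("scene",sc,(345,153))):
    print("seat",n,whiteline(i,n,c,9,.079))
    m=((i[...,0].astype(int)-i[...,2]>70)&(np.hypot(*(np.mgrid[:420,:560][::-1]-np.array(c)[:,None,None]))<9))
    u,v=np.argwhere(m)[:,::-1].mean(0);print("brass",(u,v),m.sum(),ray(n,u,v,.093 if n=="top" else .087))
for p in((.4937,-.2255,.034),(.591,.1488,.079)):print(proj("top",p),proj("scene",p))
b=[cv2.resize(q[v-20:v+20,u-20:u+20],None,fx=9,fy=9,interpolation=2) for q,u,v in((im,348,239),(sc,209,275))]
cv2.imwrite("pics/crop2.png",np.hstack(b)[...,::-1])
E
```

```text
knob top {'mid': array([ 0.5229, -0.2355]), 'dir': np.float32(-39.4), 'ends': [array([ 0.5161, -0.2299]), array([ 0.5303, -0.2416])], 'ell': array([ 512.5, -226.7,   39.8,   44.8])}Traceback (most recent call last):
  File "<stdin>", line 3, in <module>
  File "h.py", line 22, in whiteline
    W=np.array([ray(n,*up(q),z)[:2] for q in np.argwhere(w)[:,::-1]])
                ~~~^^^^^^^^^^^^
  File "h.py", line 7, in ray
    f,cx,cy,R,t,_=cal(n);C=-R.T@t;d=R.T@np.array([(u-cx)/f,(v-cy)/f,1]);return C+d*(z-C[2])/d[2]
                  ~~~^^^
  File "h.py", line 4, in cal
    c=bot.get_calibration(n);R=cv2.Rodrigues(np.array(c["rvec"],float))[0];t=np.array(c["tvec"],float).ravel()
ValueError: time passes only in moves, steps and waits
```

Request:
jog_arm([
  [1, 20, -14, 0, 0],
  [1, 33, -23, 0, 0],
  [1, 33, -23, 0, 0],
  [1, 33, -23, 0, 0],
  [1, 33, -23, 0, 0],
  [1, 33, -23, 0, 0],
  [1, 33, -23, 0, 0],
  [1, 33, -23, 0, 0],
  [1, 33, -23, 0, 0],
  [1, 33, -23, 0, 0],
], force=40)

```text
time: 0.93
tool_pos: [0.4601, -0.3068, 0.2309]
tcp_rot: [-3.088, -0.577, 0.001]
wrist_force: [0.1, -1.2, -1.0]
width: 1.003
grip_force: 0.0
```

```bash
sed -i 's/^def cal(n):/import functools\n@functools.cache\ndef cal(n):/' h.py
python3 - <<'E'
from h import *
im=np.load("pics/top0.npz")["im"];sc=np.load("pics/scene0.npz")["im"]
def tr(*a):
    try: print(*a,whiteline(*A))
    except Exception as e: print(a,e)
for A in((im,"top",(348,239),14,.034),(sc,"scene",(209,272),13,.034),(im,"top",(165.5,197),9,.079),(sc,"scene",(345,153),9,.079)): tr(A[1])
for n,i,c in(("top",im,(165.5,197)),("scene",sc,(345,153))):
    m=((i[...,0].astype(int)-i[...,2]>70)&(np.hypot(*(np.mgrid[:420,:560][::-1]-np.array(c)[:,None,None]))<9))
    u,v=np.argwhere(m)[:,::-1].mean(0);print("brass",(u,v),m.sum(),ray(n,u,v,.093 if n=="top" else .087))
for p in((.513,-.2273,.034),(.591,.1488,.079)):print(proj("top",p),proj("scene",p))
b=[cv2.resize(q[v-20:v+20,u-20:u+20],None,fx=9,fy=9,interpolation=2) for q,u,v in((im,348,239),(sc,209,275))]
cv2.imwrite("pics/crop2.png",np.hstack(b)[...,::-1])
E
```

```text
top {'mid': array([ 0.5229, -0.2355]), 'dir': np.float32(-39.4), 'ends': [array([ 0.5161, -0.2299]), array([ 0.5303, -0.2416])], 'ell': array([ 512.5, -226.7,   39.8,   44.8])}
scene {'mid': array([ 0.5259, -0.2394]), 'dir': np.float32(-39.3), 'ends': [array([ 0.5172, -0.2323]), array([ 0.5365, -0.248 ])], 'ell': array([ 518.2, -233.7,   41.7,   50. ])}
top {'mid': array([0.6047, 0.1392]), 'dir': np.float32(-45.4), 'ends': [array([0.6003, 0.1436]), array([0.6087, 0.1352])], 'ell': array([596. , 145.7,  33.7,  35.8])}
scene {'mid': array([0.6   , 0.1352]), 'dir': np.float32(10.2), 'ends': [array([0.5797, 0.1316]), array([0.61  , 0.1371])], 'ell': array([597.3, 137.3,  36.7,  39.8])}
brass (np.float64(163.10256410256412), np.float64(197.12820512820514)) 39 [0.59421924 0.14741151 0.093     ]
brass (np.float64(346.46153846153845), np.float64(148.23076923076923)) 39 [0.59653173 0.14548994 0.087     ]
(np.float64(348.1845980550488), np.float64(238.4393592735551)) (np.float64(209.05969850306317), np.float64(269.38280507087296))
(np.float64(164.11090516185862), np.float64(199.9455991987278)) (np.float64(344.39285953662755), np.float64(148.96501402615036))
```

View pics/crop2.png

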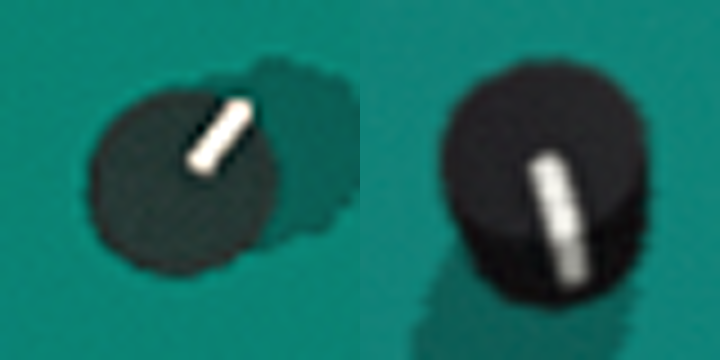

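The crops show the knob head centre at about (347.8,238.6) in top and (209,271) in scene, so it is near (0.514,-0.228) with the line at -39.4°. The seat mark is at -45.4°. I'll turn the tool 90° so the scene camera can see between the fingers, and move down.

Request:
jog_arm([
  [1, 40, -27, 0, 0],
  [1, 40, -27, 0, 0],
  [1, 0, 0, 12, -7],
  [1, 0, 0, 14, -7],
  [1, 0, 0, 14, -7],
  [1, 0, 0, 14, -7],
  [1, 0, 0, 14, -7],
  [1, 0, 0, 14, -7],
  [1, 0, 0, 14, -7],
  [1, 0, 0, 14, -7],
])

```text
time: 1.77
tool_pos: [0.5068, -0.24, 0.1201]
tcp_rot: [-2.449, -1.967, 0.001]
wrist_force: [-0.1, 0.3, 0.0]
width: 1.002
grip_force: 0.0
```

Request:
jog_arm([
  [1, 0, 0, 10, -7],
  [1, 0, 0, 0, -7],
  [1, 0, 0, 0, -7],
  [1, 0, 0, 0, -7],
  [1, 0, 0, 0, -6],
  [1, 0, 0, 0, 0],
])

```text
time: 2.27
tool_pos: [0.5068, -0.2401, 0.1107]
tcp_rot: [-1.771, -2.593, 0.0]
wrist_force: [-1.0, -1.0, -0.3]
width: 1.001
grip_force: 0.0
```

```bash
python3 - <<'E'
from h import *
s=bot.read_state();print(s["tool_pos"],s["q"],cv2.Rodrigues(s["tcp_rot"])[0].round(3))
im,d=shot("scene","s1");tm,d=shot("top","t1")
print(whiteline(im,"scene",(209,272),13,.034))
cv2.imwrite("pics/crop3.png",np.hstack([cv2.resize(q[v-50:v+50,u-50:u+50],None,fx=4,fy=4,interpolation=2) for q,u,v in((im,209,265),(tm,348,239))])[...,::-1])
E
```

```text
[ 0.50678255 -0.24007654  0.11073348] [-4.86833868e-01  1.56574779e-01  1.96830265e+00  1.34133440e-05
  1.01778312e+00 -8.59177690e-01] [[-0.364  0.931 -0.001]
 [ 0.931  0.364  0.001]
 [ 0.001 -0.001 -1.   ]]
{'mid': array([ 0.5258, -0.2394]), 'dir': np.float32(-39.4), 'ends': [array([ 0.5172, -0.2323]), array([ 0.5365, -0.2481])], 'ell': array([ 518.1, -233.7,   41.4,   50.1])}
```

View pics/crop3.png

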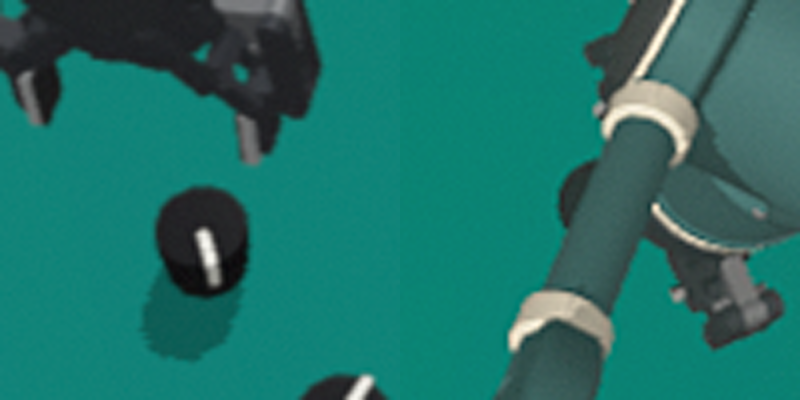

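The scene crop shows the knob still at (209,271), undisturbed, with the open fingers beside it on either side. The average estimate is (0.5145,-0.228), so I'll shift about (9,11) mm, go down and grip.

Request:
jog_arm([
  [1, 9, 11, 0, 0],
  [1, 0, 0, 25, 0],
  [1, 0, 0, 30, 0],
  [1, 0, 0, 30, 0],
  [1, 0, 0, 15, 0],
  [1, 0, 0, 6.5, 0],
  [1, 0, 0, 0, 0],
])

```text
time: 2.95
tool_pos: [0.5125, -0.2271, 0.0028]
tcp_rot: [-1.775, -2.587, 0.001]
wrist_force: [-0.7, -1.2, -0.4]
width: 1.0
grip_force: 0.0
```

Request:
jog_arm([
  [-1, 0, 0, 0, 0],
  [-1, 0, 0, 0, 0],
  [-1, 0, 0, 0, 0],
  [-1, 0, 0, 0, 0],
  [-1, 0, 0, 0, 0],
  [-1, 0, 0, 0, 0],
  [-1, 0, 0, 0, 0],
  [-1, 0, 0, 0, 0],
], force=40)

```text
time: 3.62
tool_pos: [0.5158, -0.2287, 0.0067]
tcp_rot: [1.773, 2.589, 0.001]
wrist_force: [-0.8, 0.9, 5.9]
width: 0.499
grip_force: 40.7
```

Request:
jog_arm([
  [-1, 0, 0, -10, 0],
  [-1, 0, 0, -30, 0],
  [-1, 0, 0, -30, 0],
  [-1, 0, 0, -30, 0],
  [-1, 0, 0, -30, 0],
  [-1, 20, 13, 0, 0],
  [-1, 31, 20, 0, 0],
  [-1, 31, 20, 0, 0],
  [-1, 31, 20, 0, 0],
  [-1, 31, 20, 0, 0],
])

```text
time: 4.45
tool_pos: [0.5488, -0.0586, 0.1357]
tcp_rot: [1.776, 2.59, 0.001]
wrist_force: [-0.4, -0.5, -0.1]
width: 0.503
grip_force: 40.7
```

Request:
jog_arm([
  [-1, 31, 20, 0, 0],
  [-1, 31, 20, 0, 0],
  [-1, 31, 20, 0, 0],
  [-1, 31, 20, 0, 0],
  [-1, 31, 20, 0, 0],
  [-1, 21, 18, 0, 6],
  [-1, 0, 0, 0, 0],
  [-1, 0, 0, 0, 0],
])

```text
time: 5.12
tool_pos: [0.5953, 0.1482, 0.1353]
tcp_rot: [1.904, 2.499, 0.0]
wrist_force: [-0.7, -0.4, -1.1]
width: 0.498
grip_force: 40.8
```

```bash
python3 - <<'E'
from h import *
s=bot.read_state();print(s["tool_pos"],s["width"],cv2.Rodrigues(s["tcp_rot"])[0].round(3))
im,d=shot("scene","s2");tm,dt=shot("top","t2")
u,v=345,135
cv2.imwrite("pics/crop4.png",np.hstack([cv2.resize(q[v-50:v+50,u-50:u+50],None,fx=4,fy=4,interpolation=2) for q,u,v in((im,u,v),(tm,165,190))])[...,::-1])
E
```

```text
[0.59530806 0.1482239  0.13527678] 0.49782811129586485 [[-0.266  0.964  0.   ]
 [ 0.964  0.266 -0.   ]
 [-0.     0.    -1.   ]]
```

View pics/crop4.png

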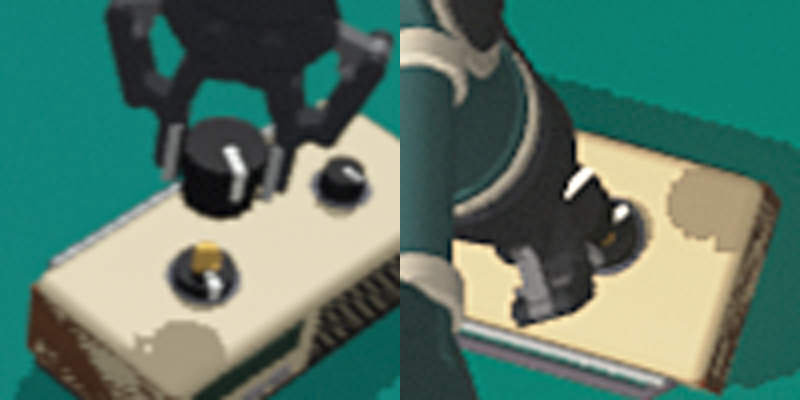

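The scene crop shows the knob held above the shaft, line visible, top centre near (226,157) in the crop. The shaft and collar are below it at about (205,275), and the mark is at (213,285). Both are in one view, so I'll measure their relative offset using depth.

```bash
cat > rel.py <<'E'
from h import *
import sys
z=np.load(f"pics/{sys.argv[1]}.npz");im,d=z["im"],z["d"];ku,kv=map(float,sys.argv[2:4]);zk=float(sys.argv[4])
P=cloud("scene",d);vv,uu=np.mgrid[:420,:560]
near=lambda u,v,r:np.hypot(uu-u,vv-v)<r
mx,mn=im.max(2).astype(int),im.min(2).astype(int)
def circ(Q,r):
    h=cv2.convexHull((Q[:,:2]*1000).astype(np.float32))[:,0]
    from scipy.optimize import least_squares
    s=least_squares(lambda c:np.hypot(*(h-c[:2]).T)-c[2],[*h.mean(0),r],loss="soft_l1");return s.x.round(1)
def line(m,z):
    W=np.array([ray("scene",u,v,z)[:2] for v,u in np.argwhere(m)]);l=np.ravel(cv2.fitLine(W.astype(np.float32),2,0,.01,.01))
    return len(W),W.mean(0).round(4),np.degrees(np.arctan2(l[1],l[0])).round(1)
K=near(ku,kv,12)&(abs(P[...,2]-zk)<.006)
print("knob top z",np.median(P[K][:,2]),K.sum());zt=np.median(P[K][:,2])
K&=abs(P[...,2]-zt)<.003
print("knob circ",circ(P[K],22),P[K].mean(0).round(4))
print("knob line",line(K&(mn>130)&(mx-mn<40),zt))
if len(sys.argv)<6:
    C=near(345.5,153,11)&(abs(P[...,2]-.079)<.005)&((mx<90)|((mn>130)&(mx-mn<22)&near(348.5,155.5,5)))
    print("collar z",np.median(P[C][:,2]),"circ",circ(P[C],17),C.sum())
    M=C&(mn>130);print("mark",line(M,.079))
    B=near(346,150,9)&((im[...,0].astype(int)-im[...,2])>60)&(abs(P[...,2]-.093)<.002);print("tip",B.sum(),P[B].mean(0))
E
python3 rel.py s2 351.5 124 .1645; sed -n 1,1p /dev/null; python3 - <<'E'
from h import *
im=np.load("pics/s2.npz")["im"]
print(np.array(im[148:163,342:356].min(2)))
print((im[148:163,342:356].max(2)-im[148:163,342:356].min(2)))
E
```

```text
knob top z 0.16173205504836188 283
knob circ [597.4 147.2  23. ] [0.5967 0.1462 0.1617]
knob line (28, array([0.6046, 0.1397]), np.float32(-65.2))
collar z 0.07805805516555077 circ [598.3 142.7  15.3] 89
mark (16, array([0.606 , 0.1368]), np.float32(-49.6))
tip 11 [0.59527246 0.14595223 0.09225649]
[[ 62  58  56  58  56  56  57  58  70  95 145 182 192 190]
 [ 62  56  54  54  52  54  53  60  62  63  95 160 190 191]
 [ 62  57  52  53  53  53  57  65  67  58  69 124 174 191]
 [ 60  55  54  52  52  59  70  75  69  61  59  92 161 191]
 [ 53  40  43  46  77  98  87  68  63  61  57  81 143 183]
 [ 48  24  21  49 136 172 144  76  57  59  60  68 122 172]
 [ 48  25  16  33 107 171 187 147  71  57  56  74 119 170]
 [ 52  43  20  23  93 207 242 211 103  51  43  75 122 168]
 [ 31  29  35  46  76 170 221 211 135  48  38  91 139 173]
 [ 12  17  22  26  44 117 164 154  84  30  67 111 146 176]
 [ 30  17   9  13  28  97 137 121  55  47  96 137 167 189]
 [ 63  48  33  30  40  99 126 101  65  96 133 166 188 192]
 [ 91  86  79  75  73  82  91  85  93 128 167 189 193 193]
 [125 116 107 103  99  99 111 122
[... 271 characters left out ...]
0  81  83  81  85 103  91  33   1   3  15  35  38]
 [  7  50  68  60  43  42  55  51  11   2   4   3  22  33]
 [  1  18  30  16   7   8   8   7   2   3   2   4   5  30]
 [  3   1   1   1   4   5   3   3   3   2   2   7   3  29]
 [  3   2   3   2   1   2   2   2   2   2   2   8   1  31]
 [  1   2   1   2   2   2   2   3   2   2   3   9   5  31]
 [  4   2   1   2   1   2   4   3   2   2   8   7  14  34]
 [  3   1   3   2   2   4   7   6   0   7   8   7  31  37]
 [  5   4   5   4   2   3   4   1   5   5  10  32  38  38]
 [ 11   6   1   3   4   3   2   2  12  23  34  37  37  37]
 [ 36  32  28  24  18  19  25  34  36  38  37  38  37  36]
 [ 38  38  38  37  37  37  38  37  38  37  37  37  36  37]]
```

Request:
jog_arm([
  [-1, -1.5, 0, 0, 2],
  [-1, 0, 0, 10, 0],
  [-1, 0, 0, 15, 0],
  [-1, 0, 0, 8, 0],
  [-1, 0, 0, 0, 0],
])

```text
time: 5.63
tool_pos: [0.5942, 0.144, 0.0993]
tcp_rot: [-1.951, -2.459, 0.004]
wrist_force: [-1.3, -0.2, -0.7]
width: 0.501
grip_force: 40.8
```

Request:
jog_arm([
  [-1, 0, 0, 2, 0],
  [-1, 0, 0, 2, 0],
  [-1, 0, 0, 1, 0],
  [-1, 0, 0, 0, 0],
])

```text
time: 5.97
tool_pos: [0.5956, 0.1452, 0.0968]
tcp_rot: [-1.951, -2.462, 0.0]
wrist_force: [0.0, 0.2, 0.4]
width: 0.502
grip_force: 40.8
```

Request:
jog_arm([
  [-1, 0, 0, 1.5, 0],
  [-1, 0, 0, 1.5, 0],
  [-1, 0, 0, 0, 0],
])

```text
time: 6.22
tool_pos: [0.5955, 0.1453, 0.0936]
tcp_rot: [-1.951, -2.462, 0.0]
wrist_force: [-0.7, 0.7, -1.3]
width: 0.5
grip_force: 40.8
```

```bash
python3 - <<'E'
from h import *
a=[]
for i in range(3):
    im,d=shot("scene","s3");s=bot.read_state();a.append([*s["tool_pos"],*s["wrist_force"]])
print(np.array(a).round(4))
E
python3 rel.py s3 350 136 .1295 1
```

```text
[[ 0.5956  0.1453  0.0937  0.4757  0.2311  0.5088]
 [ 0.5956  0.1453  0.0938 -0.2427  0.8154 -0.128 ]
 [ 0.5957  0.1453  0.0938 -0.6038  0.078  -0.6648]]
knob top z 0.12902522375764808 20
knob circ [622.2 140.9   2.8] [0.6226 0.1404 0.129 ]Traceback (most recent call last):
  File "rel.py", line 18, in <module>
    print("knob line",line(K&(mn>130)&(mx-mn<40),zt))
                      ~~~~^^^^^^^^^^^^^^^^^^^^^^^^^^
  File "rel.py", line 12, in line
    W=np.array([ray("scene",u,v,z)[:2] for v,u in np.argwhere(m)]);l=np.ravel(cv2.fitLine(W.astype(np.float32),2,0,.01,.01))
                                                                              ~~~~~~~~~~~^^^^^^^^^^^^^^^^^^^^^^^^^^^^^^^^^^
cv2.error: OpenCV(4.12.0) /io/opencv/modules/imgproc/src/linefit.cpp:618: error: (-215:Assertion failed) npoints2 >= 0 || npoints3 >= 0 in function 'fitLine'
```

```bash
python3 - <<'E'
from h import *
print(proj("scene",(.597,.1455,.12)))
im=np.load("pics/s3.npz")["im"]
cv2.imwrite("pics/crop5.png",cv2.resize(im[105:175,305:395],None,fx=8,fy=8,interpolation=2)[...,::-1])
E
python3 rel.py s3 348.5 138 .120 1
```

```text
(np.float64(348.7808622401932), np.float64(136.91002703813683))
knob top z 0.12005222915185262 294
knob circ [597.  144.6  22.8] [0.5966 0.1436 0.1202]
knob line (29, array([0.6034, 0.1416]), np.float32(-74.0))
```

View pics/crop5.png

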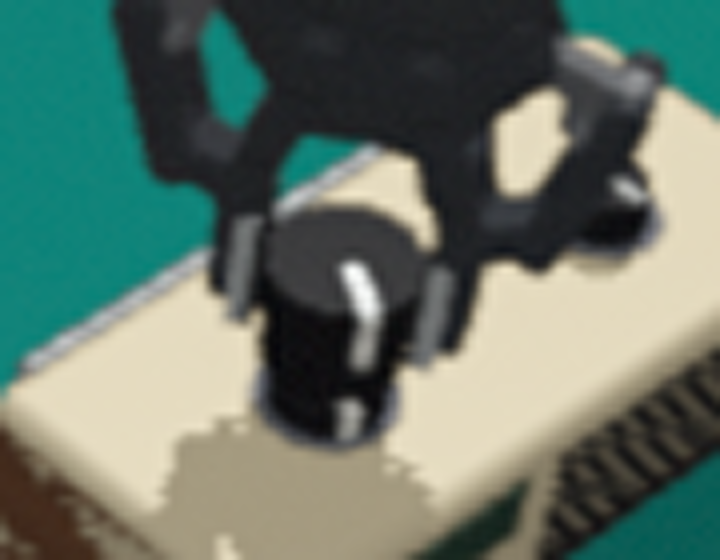

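The crop shows the knob about 7 mm down on the shaft. Its line sits directly above the collar mark, and there is no contact force. I'll keep going down.

Request:
jog_arm([
  [-1, 0, 0, 1.5, 0],
  [-1, 0, 0, 1.5, 0],
  [-1, 0, 0, 1.5, 0],
  [-1, 0, 0, 1.5, 0],
  [-1, 0, 0, 0, 0],
], force=70)

```text
time: 6.78
tool_pos: [0.5956, 0.1453, 0.0874]
tcp_rot: [-1.952, -2.462, 0.0]
wrist_force: [1.2, -0.1, -0.7]
width: 0.494
grip_force: 70.8
```

Request:
jog_arm([
  [-1, 0, 0, 1, 0],
  [-1, 0, 0, 1, 0],
  [-1, 0, 0, 0, 0],
  [-1, 0, 0, 0, 0],
])

```text
time: 7.12
tool_pos: [0.5957, 0.1452, 0.086]
tcp_rot: [1.952, 2.462, 0.0]
wrist_force: [-0.1, -0.1, 1.3]
width: 0.489
grip_force: 70.8
```

Request:
jog_arm([
  [-1, 0, 0, 1, 0],
  [-1, 0, 0, 1, 0],
  [-1, 0, 0, 0, 0],
  [-1, 0, 0, 0, 0],
])

```text
time: 7.45
tool_pos: [0.5957, 0.1453, 0.0841]
tcp_rot: [1.952, 2.462, 0.0]
wrist_force: [-1.4, -0.2, 4.6]
width: 0.496
grip_force: 71.0
```

Request:
jog_arm([
  [-1, 0, 0, 1, 0],
  [-1, 0, 0, 1, 0],
  [-1, 0, 0, 0, 0],
  [-1, 0, 0, 0, 0],
])

```text
time: 7.78
tool_pos: [0.5958, 0.1453, 0.0825]
tcp_rot: [1.952, 2.462, 0.0]
wrist_force: [-2.8, -0.2, 7.1]
width: 0.495
grip_force: 71.2
```

Request:
jog_arm([
  [-1, 0, 0, 1, 0],
  [-1, 0, 0, 1, 0],
  [-1, 0, 0, 0, 0],
  [-1, 0, 0, 0, 0],
])

```text
time: 8.12
tool_pos: [0.5958, 0.1452, 0.081]
tcp_rot: [1.952, 2.462, 0.0]
wrist_force: [-3.8, -0.6, 8.7]
width: 0.492
grip_force: 71.7
```

Request:
jog_arm([
  [-1, 0, 0, 1, 0],
  [-1, 0, 0, 0.5, 0],
  [-1, 0, 0, 0, 0],
  [-1, 0, 0, 0, 0],
])

```text
time: 8.45
tool_pos: [0.5959, 0.1453, 0.0807]
tcp_rot: [1.951, 2.462, 0.0]
wrist_force: [-7.3, -2.0, 15.9]
width: 0.493
grip_force: 72.3
```

Request:
jog_arm([
  [-1, 0, 0, 1, 0],
  [-1, 0, 0, 0, 0],
  [-1, 0, 0, 0, 0],
])

```text
time: 8.7
tool_pos: [0.5959, 0.1453, 0.0807]
tcp_rot: [1.951, 2.462, 0.0]
wrist_force: [-9.4, -2.0, 19.8]
width: 0.493
grip_force: 73.0
```

```bash
python3 - <<'E'
from h import *
im,d=shot("scene","s4");s=bot.read_state();print(s["tool_pos"],s["wrist_force"],s["torque"],proj("scene",(.597,.1455,.108)))
cv2.imwrite("pics/crop6.png",cv2.resize(im[105:175,305:395],None,fx=8,fy=8,interpolation=2)[...,::-1])
E
python3 rel.py s4 348 142 .108 1
```

```text
[0.59590167 0.14531951 0.08065308] [-8.77237958 -1.66123517 20.19061221] [-0.33837595  1.54479653 -0.01856605] (np.float64(347.9967842156538), np.float64(141.12636078608364))
knob top z 0.10716303346839035 281
knob circ [597.9 144.6  22.9] [0.5971 0.1437 0.1071]
knob line (31, array([0.6029, 0.1408]), np.float32(-67.2))
```

View pics/crop6.png

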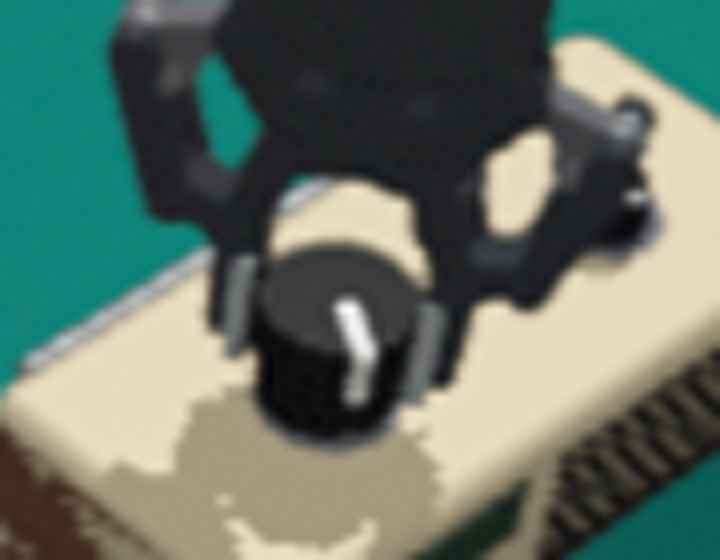

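The crop shows the knob seated on the collar. Its top is at z ≈ 0.108, which is the height expected when fully home and pressed in. The upward force is steady at 20 N at the stop.

```bash
python3 -c "
from workcell import bot
print(bot.finish_job())"
```

```text
the job is handed in; nothing more can be done
None
```

The knob is fully home on the shaft, its white line in line with the collar mark, and the robot is still holding it pressed to the stop with about 20 N; the job was handed in about 9 s into the 38 s limit.

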